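# Open the tea tin that stands on the chopping board

### The arm

A 6-joint arm with a two-finger parallel gripper is mounted at the origin on a cart in front of the work surface, level with it; the furniture and walls round the work are solid. World frame = base frame: x ahead of the robot, y to its left, z up, the work surface at z = 0. Lengths are in mm, angles in rad, forces in N, time in s.
With the tool pointing down it reaches from about 350 to 850 mm from the base axis. Payload 8.1 kg.
Tool frame: the origin (TCP) lies midway between the tips of the shut fingers; the grasp point (between the pads) lies 19 mm behind it; z points along the fingers, y is the line along which they close (so a half turn about z gives the same grasp; the last joint's range is limited). The gripper opens to 85 mm and grips with 20 to 120 N. Pads are 22 mm wide; open, the fingers measure 114 mm over their backs; the gripper's body (76 mm by 85 mm) begins 54 mm behind the grasp point. The pads swing forward as they close: fully open they stand 13 mm farther back than shut.
Start: joints at [-1.239, 0.13, 1.488, -0, 1.523, -0.085], TCP at [242.922, -548.629, 231.292] pointing down, gripper open.
Joint ranges: [-2.96, 2.96], [-0.89, 2.26], [0.02, 2.5], [-1.34, 4.48], [0, 2.73], [-2.66, 2.66]. Speed limits (rad/s): [2.39, 2.39, 2.79, 3.14, 3.14, 3.14].

### API

Orientations are given as a unit quaternion [x, y, z, w].
In Python, from station import arm gives the robot as it stands.
- The arm moves only by the tool arm_command, never from a script. Its argument "motion" is a list of rows, each an object with "xyz": the shift along the tool's x, y, z in mm, a list of three; "rot": the turn, a rotation vector about the tool's x, y, z in rad, a list of three; "claw": the finger opening in mm, from 0 to 85.4. A call has exactly 10 rows; each row is the pose to reach, as a shift and turn from the pose commanded when the call began, along the tool's axes at that moment; what a row does not reach only later rows make up. A row lasts 1/10 s, in which the tool goes at most 50 mm and 8.59 degrees, less where a joint would pass 70% of its speed; a pose out of reach is approached as far as the arm can. A call with a gripper value outside its range is refused whole. The fingers move at their own pace and stop on an object; "squeeze" is the grip in N (left out, the last holds). Time passes only in rows, so rows that repeat a pose let the fingers close, or fill a call up. It gives the time, the measured TCP pose, the force, the opening and the grip force at its end, in the units of the state.
- arm.state(): the state, without advancing time (a new reading comes with each control period).
- arm.snapshot(name): name is "scene" or "side" or "wrist"; returns (picture, depth): 384x512x3 uint8, blue, green, red; 384x512 float32, mm along the optical axis (not along the pixel's ray), 0 where there is no reading.
- arm.camera_params(name): a dict with "camera_matrix" (3x3 intrinsics, pixels), "D" ([k1, k2, p1, p2, k3] as OpenCV has them; the pictures are not rectified), "T" (4x4, takes a point from camera to world coordinates). Camera axes: x right, y up, looking along -z (the intrinsics and any distortion apply to the point x, -y, -z); pixel columns grow to the right and rows downward; lengths in mm; the calibration is good to about 2 mm. A picture is of the moment at which its call begins: read the wrist's pose just before it. camera_params takes no time and is no camera call; for the wrist camera it gives the pose at the moment of the call.
- arm.hand_in(): hands the job in; it is judged then, once.
Trained networks look in the newest picture that a camera, given by its name, has taken for a name from the list of things; names that differ only in an ending like _2 or _b are one class to them, and where a whole thing is asked for, a point or a joint stands for the part that bears it (a point fixed in the world has none). Each returns a list of dicts, best first, with "p" (0 to 1); they miss things now and then, are a little off and sometimes report something else, mostly with a low value. They report only what shows in the picture. A call takes as long as a camera call. They do not tell look-alikes from the thing itself.
- arm.find_in(camera, query): "pixel" ([column, row] in pixels, amid what is visible of it).
The state is a dict: "time": time; "q": joint angles; "dq": joint speeds; "joint_torque": joint torques, N m; "ee_pos": TCP position; "tool_rot": TCP orientation; "ft_force": force on the tool from outside, world axes, zero at the start; "ft_torque": the same for the moment, N m; "opening": finger opening in mm; "finger_force": force on a finger pad.
Only numpy, scipy, OpenCV 4.12 (cv2) and the standard library are available. Lean on these libraries where they do the work, as an engineer would, in place of code of your own. Each camera call takes 0.05 s, during which the arm holds its last target. There are 200 camera calls.

### The job

I am about to make tea: please swing the lid of the tea tin that stands on the chopping board all the way back until it meets its stop, and leave it open. Leave the other tea tin closed, and do not push the mug on the board about.

Things in the scene. Friction and masses are not known exactly. Their poses are not given: they have to be found in the camera images.
- tea_tin: the tin to open: square green tea tin on the wooden chopping board, closed, firmly fixed to the board. 64 mm wide, 66 mm deep, 97 mm tall with lid. Origin: centre of its underside, 15 mm above the worktop; z up; its own +y side is the front (towards the robot within about 25 degrees), -y the hinge side, x runs along the hinge. Body 62 mm wide, 78 mm tall.
- lid_front (a point): front edge of the tea tin's lid at half its thickness, 63 mm in front of the hinge axis and 10 mm above it when closed; moves with the lid. The lid is the top 18 mm of the tin, 64 mm square, 1 mm proud of the body all round. It can be gripped near the front by its two side faces (facing along the tin's x), tips no lower than the lid; it then turns between the pads.
- tin_hinge (a point): point in the middle of the tea tin's hinge axis, 30 mm behind the tin's centre and 78 mm above its underside; the axis runs along the tin's own x; does not move. A wall boiler hangs 0.44 m above the back of the worktop, from about 100 mm behind the tins: come to the tin from the robot's side, not along the back.
- tea_tin_lid (a joint): angle of the tea tin's lid: 0 closed, grows as the front edge rises and goes back over the hinge, 1.75 rad (100 degrees) at the stop, a little past upright. The hinge moves lightly, but its friction about balances the lid's weight: the lid mostly stays where it is left and does not fall open by itself.
- spare_tin_lid (a joint): angle of the lid of the other tea tin, which looks the same but stands on the bare worktop: 0 closed; must stay closed. That tin is fixed too.
- mug: tea mug, white with a rust-red band, 73 mm across, 100 mm with its handle, 66 mm tall, standing loose on the chopping board beside the tea tin, its centre about 125 mm from the tin's centre; origin: about the centre of its underside
Mind the look-alikes: they are no part of the job. Leave any blue or purple look-alike of the part that bears spare_tin_lid alone.

How it is judged:
By the outcome, as a careful person would: the job done as asked, in the order asked, and still so for the second after the job is handed in, with the robot touching nothing.
It also fails if it takes over 35 s, if anything falls off the work surface, if the arm or the gripper's body presses on something with over 40 N, if the wrist force passes 120 N, or if a joint passes its speed limit or range.

## Working session

There is one attempt and no reset: what is moved stays moved. The work goes in short steps, Python scripts to look and compute and a tool call to move; the robot and the scene stay as the last step left them, time stands still between calls to the robot, and variables do not carry over. Pictures are saved under pics/ and viewed, at most 10 in all, crops included, and the job is handed in when it is done.

Besides the shell and the picture viewer there is one more tool, called after ">>>" by a JSON object that holds its "method" and its "body". arm_command: Moves the arm, as the interface text tells. Its arguments: {"type":"object","properties":{"motion":{"type":"array"},"squeeze":{"type":"number"}},"required":["motion"]}

```bash
mkdir -p pics
cat > h.py <<'E'
import numpy as np, cv2
from station import arm
from scipy.spatial.transform import Rotation as R
def cloud(name):
    im,d=arm.snapshot(name); c=arm.camera_params(name); K=np.array(c["camera_matrix"],float);D=np.array(c["D"],float);T=np.array(c["T"],float)
    v,u=np.mgrid[0:384,0:512]
    p=cv2.undistortPoints(np.stack([u,v],-1).reshape(-1,1,2).astype(np.float64),K,D).reshape(384,512,2)
    P=np.stack([p[...,0]*d,-p[...,1]*d,-d],-1)@T[:3,:3].T+T[:3,3]
    P[d<=0]=np.nan
    return im,d,P
E
python3 - <<'E'
from h import *
out=[]
for n in("scene","side"):
    im,d,P=cloud(n); out.append(im); np.savez(n,im=im,P=P)
    print(n,arm.camera_params(n)["T"])
    for q in("tea_tin","lid_front","mug","tin_hinge","spare_tin_lid"):
        for r in arm.find_in(n,q)[:3]:
            c,w=[int(round(t)) for t in r["pixel"]]; print(n,q,round(r["p"],2),c,w,P[w,c].round())
    cv2.imwrite(f"pics/{n}.png",im)
print(arm.state())
E
```

```text
scene [[-8.28038720e-01  4.11370793e-01 -3.80953998e-01  4.38467486e+01]
 [-5.60617675e-01 -6.16847578e-01  5.52455326e-01  6.76972655e+02]
 [-7.72656584e-03  6.71023946e-01  7.41395417e-01  9.13817351e+02]
 [ 0.00000000e+00  0.00000000e+00  0.00000000e+00  1.00000000e+00]]
scene tea_tin 0.79 285 167 [454. -58. 111.]
scene lid_front 0.88 285 161 [466. -78. 115.]
scene mug 0.76 309 152 [ 465. -248.   28.]
scene tin_hinge 0.65 287 168 [447. -58. 111.]
scene spare_tin_lid 0.8 242 212 [465. 155.  99.]
scene spare_tin_lid 0.73 192 276 [449. 390.  97.]
scene spare_tin_lid 0.63 207 240 [487. 285.  98.]
side [[-9.98759509e-01  1.17661999e-03  4.97800943e-02  5.37720783e+02]
 [ 4.28620980e-02 -4.88505816e-01  8.71507262e-01  1.15469434e+03]
 [ 2.53432985e-02  8.72559845e-01  4.87849397e-01  7.03787117e+02]
 [ 0.00000000e+00  0.00000000e+00  0.00000000e+00  1.00000000e+00]]
side tea_tin 0.83 252 172 [465. -59.  80.]
side lid_front 0.71 250 173 [471. -63.  74.]
side lid_front 0.62 246 162 [484. -66. 110.]
side mug 0.61 256 152 [ 441. -259.   55.]
side tin_hinge 0.56 251 172 [468. -59.  80.]
side spare_tin_lid 0.95 244 230 [500. 274.  97.]
side spare_tin_lid 0.85 267 262 [454. 395.  97.]
side spare_tin_lid 0.76 254 210 [471. 181.  95.]
{'time': 0.6, 'q': array([-1.23944344e+00,  1.30389197e-01,  1.48820081e+00,  2.32176532e-05,
        1.52301027e+00, -8.54049915e-02]), 'dq': array([ 0.0004017 ,  0.00069444,  0.00050771, -0.00041125, -0.00058486,
       -0.00070298]), 'joint_torque': array([ 6.44190800e-05, -5.68955326e+01, -5.00594580e+01, -2.79200649e-04,
        1.55204809e-03, -9.38585913e-06]), 'ee_pos': array([ 242.90487525, -548.63428014,  231.29822966]), 'tool_rot': array([ 9.78367671e-01,  2.06873635e-01,  1.10401046e-05, -5.20804107e-06]), 'ft_force': array([0.56339298, 0.43344358, 0.10151298]), 'ft_torque': array([-0.00121646,  0.00302089, -0.00484317]), 'finger_force': 0.0, 'opening': 85.47639236970953}
```

View pics/scene.png

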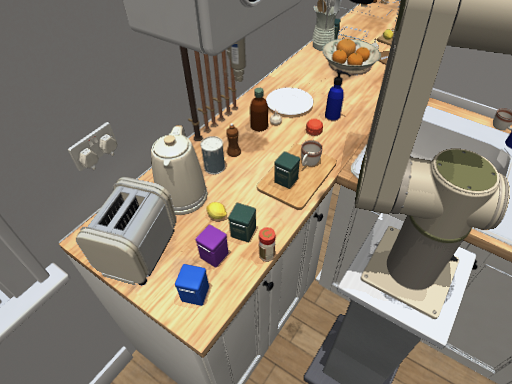

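View pics/side.png

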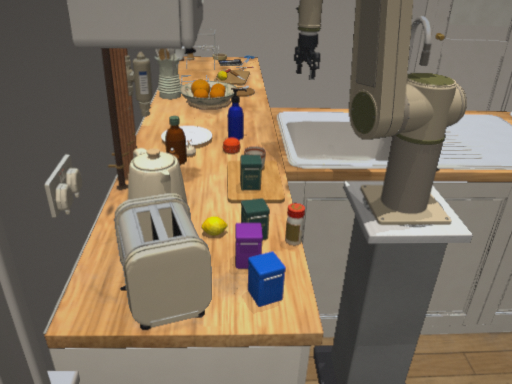

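The green tin on the board shows at scene (286,168) and side (250,172). The mug is beyond it at scene (311,153), and the spare green tin stands on bare wood at scene (242,221). Next I fit the lid's pose.

Run:
```python
import numpy as np,cv2
for n,c,r in(("scene",286,165),("side",250,168)):
    z=np.load(n+".npz");P=z["P"][r-30:r+30,c-30:c+30].reshape(-1,3)
    Q=P[(P[:,2]>106)&(P[:,2]<118)&(abs(P[:,1]+85)<70)]
    print(n,len(Q),Q.mean(0).round(1),cv2.minAreaRect(Q[:,:2].astype(np.float32)))
    mc=(311,153) if n=="scene" else (256,155)
    M=z["P"][mc[1]-18:mc[1]+18,mc[0]-18:mc[0]+18].reshape(-1,3)
    M=M[(M[:,2]>60)&(M[:,2]<90)&(M[:,1]<-130)&(M[:,1]>-330)]
    print(" mug",len(M),M.min(0).round(),M.max(0).round())
```

```text
scene 292 [465.  -85.8 112.9] ((466.0860290527344, -88.12751770019531), (64.0877685546875, 64.72210693359375), 2.6641929149627686)
 mug 240 [ 411. -260.   60.] [ 483. -156.   88.]
side 196 [468.8 -86.5 109.1] ((467.5396423339844, -89.83827209472656), (68.99020385742188, 61.03342819213867), 88.61719512939453)
 mug 139 [ 413. -264.   60.] [ 485. -186.   81.]
```

```bash
cat >> h.py <<'E'
def go(pos,yaw=0,tilt=30):
    s=arm.state(); R0=R.from_quat(s["tool_rot"])
    Rt=R.from_euler('z',yaw,degrees=True)*R.from_euler('y',-tilt,degrees=True)*R.from_matrix(np.diag([1,-1,-1]))
    print("t",s["time"],"at",s["ee_pos"].round(1),"f",s["ft_force"].round(1),"open",s["opening"])
    print("shift",R0.inv().apply(np.array(pos)-s["ee_pos"]).round(1),"rot",(R0.inv()*Rt).as_rotvec().round(3))
E
python3 -c "
from h import *
go([400,-88,210],1)"
```

```text
t 0.6 at [ 242.9 -548.6  231.3] f [0.6 0.4 0.1] open 85.47639236970953
shift [ 330.1 -357.6   21.3] rot [-0.105  0.517  0.39 ]
```

>>> {"method": "arm_command", "body": {"motion": [{"xyz": [15,-16,1],"rot": [-0.005,0.025,0.02],"claw": 85},{"xyz": [40,-44,2],"rot": [-0.015,0.07,0.05],"claw": 85},{"xyz": [70,-76,4],"rot": [-0.025,0.12,0.09],"claw": 85},{"xyz": [102,-110,6],"rot": [-0.035,0.17,0.13],"claw": 85},{"xyz": [134,-145,8],"rot": [-0.045,0.22,0.165],"claw": 85},{"xyz": [166,-180,10],"rot": [-0.055,0.27,0.2],"claw": 85},{"xyz": [198,-214,12],"rot": [-0.065,0.32,0.24],"claw": 85},{"xyz": [230,-249,15],"rot": [-0.075,0.37,0.28],"claw": 85},{"xyz": [262,-284,17],"rot": [-0.085,0.42,0.32],"claw": 85},{"xyz": [290,-315,19],"rot": [-0.095,0.47,0.35],"claw": 85}]}}

```text
time: 1.6
ee_pos: [389.4, -147.4, 211.0]
tool_rot: [0.972, 0.028, 0.233, -0.007]
ft_force: [22.7, -7.6, 21.3]
opening: 85.2
finger_force: 0.0
```

```bash
python3 -c "
from h import *
go([400,-88,210],1)"
```

```text
t 1.6 at [ 389.4 -147.4  211. ] f [22.7 -7.6 21.3] open 85.2070804697808
shift [ 12.1 -58.7   7.2] rot [-0.019  0.053  0.036]
```

>>> {"method": "arm_command", "body": {"motion": [{"xyz": [5,-25,3],"rot": [-0.008,0.02,0.014],"claw": 85},{"xyz": [9,-42,5],"rot": [-0.014,0.035,0.025],"claw": 85},{"xyz": [11,-53,6],"rot": [-0.018,0.047,0.033],"claw": 85},{"xyz": [12,-59,7],"rot": [-0.019,0.053,0.036],"claw": 85},{"xyz": [12,-59,7],"rot": [-0.019,0.053,0.036],"claw": 85},{"xyz": [12,-59,7],"rot": [-0.019,0.053,0.036],"claw": 85},{"xyz": [12,-59,7],"rot": [-0.019,0.053,0.036],"claw": 85},{"xyz": [12,-59,7],"rot": [-0.019,0.053,0.036],"claw": 85},{"xyz": [12,-59,7],"rot": [-0.019,0.053,0.036],"claw": 85},{"xyz": [12,-59,7],"rot": [-0.019,0.053,0.036],"claw": 85}]}}

```text
time: 2.6
ee_pos: [426.7, -101.5, 209.7]
tool_rot: [0.969, 0.011, 0.248, -0.007]
ft_force: [0.0, 0.1, 0.4]
opening: 84.7
finger_force: 0.0
```

Run:
```python
from h import *
im,d,P=cloud("wrist"); cv2.imwrite("pics/w1.png",im)
Q=P.reshape(-1,3); Q=Q[(Q[:,2]>104)&(Q[:,2]<118)&(abs(Q[:,0]-467)<60)&(abs(Q[:,1]+88)<60)]
if len(Q): print(len(Q),Q.mean(0).round(1),cv2.minAreaRect(Q[:,:2].astype(np.float32)),np.percentile(Q,[1,99],axis=0).round(1),np.median(Q[:,2]))
for q in("tea_tin","lid_front"): print(q,[(r["pixel"],round(r["p"],2),P[int(r["pixel"][1]),int(r["pixel"][0])].round()) for r in arm.find_in("wrist",q)[:2]])
go([450,-88,97],1)
```

```text
5163 [465.6 -90.4 109.6] ((467.2108459472656, -90.14202117919922), (63.48493957519531, 63.55916213989258), 1.4431129693984985) [[ 435.7 -120.8  105.8]
 [ 497.8  -59.6  111.3]] 109.71040065142466
tea_tin [([241.2, 211.0], 0.85, array([463., -91., 109.]))]
lid_front [([240.0, 207.0], 0.61, array([466., -90., 110.]))]
t 2.75 at [ 426.7 -101.3  209.7] f [-0.1  0.3  1.3] open 84.80123378222359
shift [-33.4 -11.9 110.3] rot [-0.01   0.023  0.004]
```

View pics/w1.png

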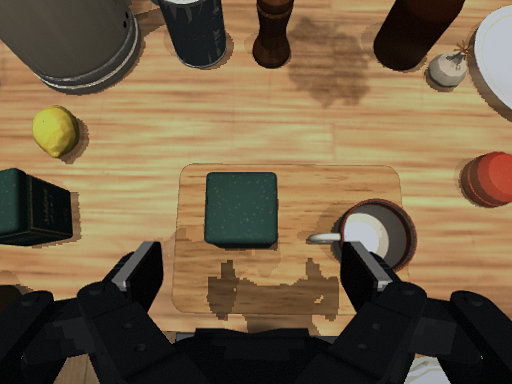

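The wrist picture shows the green lid centred at (241,210). The mug's handle points at it, with its tip at (310,238), and the fingers are clear. The lid's centre comes to (467,-90), yaw 1.4 degrees.

```bash
python3 -c "
from h import *
go([420,-90.5,149],1.4)
go([450,-90.5,97],1.4)"
```

```text
t 2.75 at [ 426.7 -101.3  209.7] f [-0.1  0.3  1.3] open 84.80123378222359
shift [-34.8 -10.5  50.2] rot [-0.007  0.023 -0.003]
t 2.75 at [ 426.7 -101.3  209.7] f [-0.1  0.3  1.3] open 84.80123378222359
shift [-33.4  -9.4 110.2] rot [-0.007  0.023 -0.003]
```

>>> {"method": "arm_command", "body": {"motion": [{"xyz": [-10,-4,14],"rot": [-0.003,0.01,-0.001],"claw": 85},{"xyz": [-22,-7,32],"rot": [-0.005,0.018,-0.002],"claw": 85},{"xyz": [-31,-9,45],"rot": [-0.007,0.023,-0.003],"claw": 85},{"xyz": [-34,-10,52],"rot": [-0.007,0.023,-0.003],"claw": 85},{"xyz": [-34,-10,65],"rot": [-0.007,0.023,-0.003],"claw": 85},{"xyz": [-34,-10,80],"rot": [-0.007,0.023,-0.003],"claw": 85},{"xyz": [-34,-10,93],"rot": [-0.007,0.023,-0.003],"claw": 85},{"xyz": [-34,-10,102],"rot": [-0.007,0.023,-0.003],"claw": 85},{"xyz": [-34,-10,108],"rot": [-0.007,0.023,-0.003],"claw": 85},{"xyz": [-34,-10,110],"rot": [-0.007,0.023,-0.003],"claw": 85}]}}

```text
time: 3.75
ee_pos: [455.8, -91.7, 99.0]
tool_rot: [0.967, 0.013, 0.255, -0.004]
ft_force: [0.0, -0.1, 0.3]
opening: 85.1
finger_force: 0.0
```

>>> {"method": "arm_command", "body": {"motion": [{"xyz": [0,0,0],"rot": [0,0,0],"claw": 75},{"xyz": [0,0,0],"rot": [0,0,0],"claw": 72},{"xyz": [0,0,0],"rot": [0,0,0],"claw": 70},{"xyz": [0,0,0],"rot": [0,0,0],"claw": 68},{"xyz": [0,0,0],"rot": [0,0,0],"claw": 66},{"xyz": [0,0,0],"rot": [0,0,0],"claw": 64},{"xyz": [0,0,0],"rot": [0,0,0],"claw": 62},{"xyz": [0,0,0],"rot": [0,0,0],"claw": 60},{"xyz": [0,0,0],"rot": [0,0,0],"claw": 60},{"xyz": [0,0,0],"rot": [0,0,0],"claw": 60}], "squeeze": 25}}

```text
time: 4.75
ee_pos: [455.8, -90.9, 99.6]
tool_rot: [0.967, 0.013, 0.255, -0.005]
ft_force: [-7.1, 7.6, 9.0]
opening: 62.8
finger_force: 24.6
```

Run:
```python
from h import *
im,d,P=cloud("wrist"); cv2.imwrite("pics/w2.png",im)
go([450,-90.5,97],1.4)
```

```text
t 4.8 at [455.8 -90.9  99.6] f [-6.2  8.6  8.9] open 62.62751231130316
shift [-6.3 -0.6 -0.6] rot [-0.005  0.007  0.001]
```

View pics/w2.png

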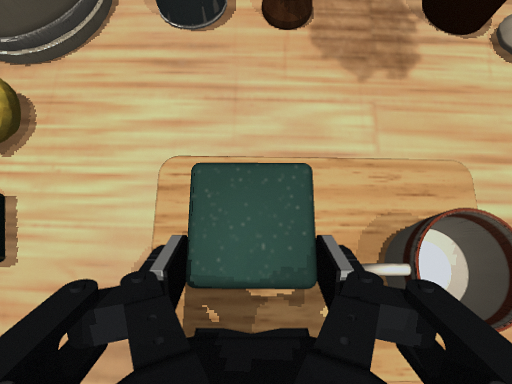

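Run:
```python
from h import *
Rm=R.from_quat(arm.state()["tool_rot"]).as_matrix(); y=np.radians(1.4)
v=np.array([-47,12.]); 
def off(a):
    a=np.radians(a); c,s=np.cos(a),np.sin(a)
    w=np.array([[c,s],[-s,c]])@v-v   # x back,z up
    return Rm.T@np.array([w[0]*np.cos(y),w[0]*np.sin(y),w[1]])
for a0,a1 in((0,30),(30,65),(65,103)):
    print([ (off(a0+(a1-a0)*k/10)-off(a0)).round(1).tolist() for k in range(1,11)])
```

```text
[[1.8, -0.0, -1.8], [3.7, -0.0, -3.5], [5.7, -0.0, -5.1], [7.8, -0.0, -6.5], [9.9, -0.0, -7.9], [12.1, -0.0, -9.1], [14.4, -0.0, -10.3], [16.7, -0.0, -11.3], [19.1, -0.0, -12.2], [21.5, -0.0, -13.0]]
[[2.9, -0.0, -0.7], [5.8, -0.0, -1.3], [8.7, -0.0, -1.7], [11.7, -0.0, -1.9], [14.6, 0.0, -1.9], [17.6, 0.0, -1.7], [20.5, 0.0, -1.4], [23.5, 0.0, -0.8], [26.3, 0.0, -0.1], [29.2, 0.0, 0.7]]
[[3.0, 0.0, 1.1], [5.9, 0.0, 2.5], [8.8, 0.0, 4.0], [11.5, 0.0, 5.7], [14.1, 0.0, 7.6], [16.6, 0.1, 9.7], [18.9, 0.1, 11.9], [21.1, 0.1, 14.3], [23.1, 0.1, 16.8], [24.9, 0.1, 19.4]]
```

>>> {"method": "arm_command", "body": {"motion": [{"xyz": [1.8,0,-1.8],"rot": [0,0,0],"claw": 55},{"xyz": [3.7,0,-3.5],"rot": [0,0,0],"claw": 55},{"xyz": [5.7,0,-5.1],"rot": [0,0,0],"claw": 55},{"xyz": [7.8,0,-6.5],"rot": [0,0,0],"claw": 55},{"xyz": [9.9,0,-7.9],"rot": [0,0,0],"claw": 55},{"xyz": [12.1,0,-9.1],"rot": [0,0,0],"claw": 55},{"xyz": [14.4,0,-10.3],"rot": [0,0,0],"claw": 55},{"xyz": [16.7,0,-11.3],"rot": [0,0,0],"claw": 55},{"xyz": [19.1,0,-12.2],"rot": [0,0,0],"claw": 55},{"xyz": [21.5,0,-13],"rot": [0,0,0],"claw": 55}], "squeeze": 30}}

```text
time: 5.8
ee_pos: [468.5, -92.4, 121.6]
tool_rot: [0.967, 0.012, 0.256, -0.004]
ft_force: [0.2, 0.1, 1.6]
opening: 54.7
finger_force: 0.0
```

Run:
```python
from h import *
a,_,_=cloud("wrist"); b,_,_=cloud("side")
cv2.imwrite("pics/w3.png",np.hstack([cv2.resize(a,(400,300)),cv2.resize(b[130:205,200:300],(400,300))]))
go([450,-90.5,97],1.4)
```

```text
t 5.9 at [470.  -92.6 124. ] f [ 0.2 -1.1  0.7] open 54.98223311868349
shift [-30.7  -2.6  13.4] rot [-0.     0.002  0.001]
```

View pics/w3.png

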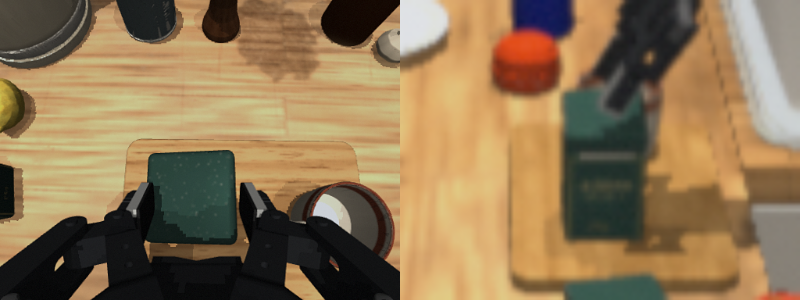

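The fingers slipped off: the wrist view shows them above the still-flat lid at (192,197), so the grip was too shallow. I'll reopen and grip about 6 mm lower and harder.

>>> {"method": "arm_command", "body": {"motion": [{"xyz": [0,0,0],"rot": [0,0,0],"claw": 85},{"xyz": [0,0,0],"rot": [0,0,0],"claw": 85},{"xyz": [0,0,0],"rot": [0,0,0],"claw": 85},{"xyz": [0,0,0],"rot": [0,0,0],"claw": 85},{"xyz": [0,0,0],"rot": [0,0,0],"claw": 85},{"xyz": [0,0,0],"rot": [0,0,0],"claw": 85},{"xyz": [0,0,0],"rot": [0,0,0],"claw": 85},{"xyz": [0,0,0],"rot": [0,0,0],"claw": 85},{"xyz": [0,0,0],"rot": [0,0,0],"claw": 85},{"xyz": [0,0,0],"rot": [0,0,0],"claw": 85}]}}

```text
time: 6.9
ee_pos: [468.0, -91.7, 121.1]
tool_rot: [0.967, 0.012, 0.256, -0.004]
ft_force: [-0.1, 0.7, -0.1]
opening: 84.9
finger_force: 0.0
```

Run:
```python
from h import *
im,d,P=cloud("wrist")
Q=P.reshape(-1,3); Q=Q[(Q[:,2]>95)&(Q[:,2]<170)&(abs(Q[:,0]-467)<34)&(abs(Q[:,1]+90)<28)]
print(len(Q),np.percentile(Q[:,2],[2,50,98]))
go([453,-90.5,93],1.4)
```

```text
12401 [110.41890722 115.88704514 120.54590359]
t 6.95 at [468.  -91.7 121.1] f [-0.8 -0.8  0.3] open 85.00999438360135
shift [-26.9  -1.5  17. ] rot [-0.002  0.007  0.001]
```

Run:
```python
from h import *
im,d,P=cloud("wrist")
Q=P.reshape(-1,3); Q=Q[(Q[:,2]>95)&(Q[:,2]<170)&(abs(Q[:,0]-467)<27)&(abs(Q[:,1]+90)<25)]
A=np.c_[Q[:,:2],np.ones(len(Q))]
c=np.linalg.lstsq(A,Q[:,2],rcond=None)[0]
print(c, np.degrees(np.arctan(c[0])), [ (x,(c@[x,-90,1]).round(1)) for x in (435,450,497)])
```

```text
[ 4.21203745e-03 -1.81796393e-01  9.75129736e+01] 0.24133054208562407 [(435, np.float64(115.7)), (450, np.float64(115.8)), (497, np.float64(116.0))]
```

Run:
```python
from h import *
im,d,P=cloud("wrist"); s,_,PS=cloud("side"); c,_,PC=cloud("scene")
for n,p in (("side",PS),("scene",PC),("wrist",P)):
    Q=p.reshape(-1,3); Q=Q[(Q[:,2]>100)&(Q[:,2]<125)&(abs(Q[:,0]-467)<27)&(abs(Q[:,1]+90)<25)]
    print(n,len(Q),np.linalg.lstsq(np.c_[Q[:,:2]-[467,-90],np.ones(len(Q))],Q[:,2],rcond=None)[0].round(3))
cv2.imwrite("pics/z.png",np.vstack([np.hstack([cv2.resize(s[140:200,210:290],(400,300),interpolation=2),cv2.resize(c[130:205,250:350],(400,300),interpolation=2)]),np.hstack([cv2.resize(im[150:384,100:412],(400,300)),cv2.resize(s[190:250,220:300],(400,300),interpolation=2)])]))
```

```text
side 112 [ 2.10000e-02 -1.66000e-01  1.15444e+02]
scene 92 [ 5.00000e-03 -1.71000e-01  1.18947e+02]
wrist 9804 [ 3.00000e-03 -1.82000e-01  1.15844e+02]
```

View pics/z.png

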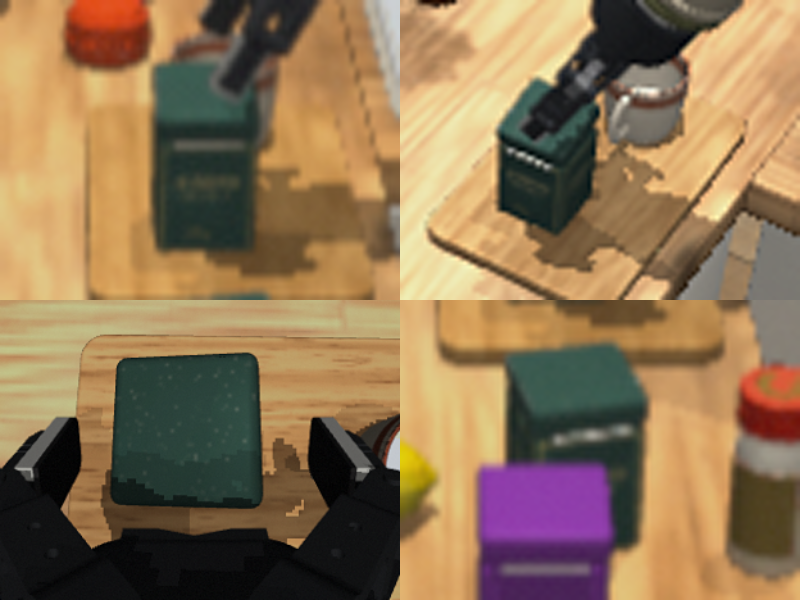

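The pictures correct my assumption about the hinge. The lid now stands about 10 degrees open with its -y (mug) side raised, and the hinge strip is on the +y face (crop at (213,145)). So the hinge runs along world x near y=-60, and the grip has to be along x. I'll raise the tool and turn it 90 degrees.

Run:
```python
from h import *
print(arm.state()["q"].round(2))
go([440,-92,190],1.4)
for yw in (91.4,-88.6): go([467.5,-106,190],yw,0)
```

```text
[-0.49 -0.68  2.44  0.31  0.94  0.92]
t 7.15 at [468.1 -91.7 121.1] f [-0.8 -0.2 -1. ] open 84.98532805707673
shift [  9.7  -0.6 -73.8] rot [-0.002  0.007  0.001]
t 7.15 at [468.1 -91.7 121.1] f [-0.8 -0.2 -1. ] open 84.98532805707673
shift [ 33.2  14.2 -60.4] rot [ 0.404 -0.407 -1.531]
t 7.15 at [468.1 -91.7 121.1] f [-0.8 -0.2 -1. ] open 84.98532805707673
shift [ 33.2  14.2 -60.4] rot [-0.407 -0.404  1.534]
```

>>> {"method": "arm_command", "body": {"motion": [{"xyz": [1,0,-15],"rot": [0,0,0],"claw": 85},{"xyz": [4,0,-40],"rot": [0,0,0],"claw": 85},{"xyz": [8,0,-62],"rot": [0,0,0],"claw": 85},{"xyz": [10,0,-72],"rot": [0.02,-0.02,-0.08],"claw": 85},{"xyz": [13,2,-71],"rot": [0.055,-0.055,-0.2],"claw": 85},{"xyz": [16,4,-70],"rot": [0.09,-0.09,-0.33],"claw": 85},{"xyz": [19,6,-68],"rot": [0.125,-0.125,-0.46],"claw": 85},{"xyz": [22,8,-66],"rot": [0.16,-0.16,-0.59],"claw": 85},{"xyz": [25,9,-64],"rot": [0.195,-0.195,-0.72],"claw": 85},{"xyz": [27,10,-63],"rot": [0.225,-0.225,-0.84],"claw": 85}]}}

```text
time: 8.15
ee_pos: [461.0, -102.3, 189.1]
tool_rot: [0.892, 0.434, 0.124, -0.004]
ft_force: [-0.7, -0.6, 0.1]
opening: 85.1
finger_force: 0.0
```

Run:
```python
from h import *
go([467.5,-106,180],91.4,0)
```

```text
t 8.15 at [ 461.  -102.3  189.1] f [-0.7 -0.6  0.1] open 85.05047466581239
shift [-1.   6.4  9.8] rot [ 0.177 -0.183 -0.686]
```

>>> {"method": "arm_command", "body": {"motion": [{"xyz": [0,1,2],"rot": [0.03,-0.03,-0.12],"claw": 85},{"xyz": [-1,2,4],"rot": [0.065,-0.065,-0.25],"claw": 85},{"xyz": [-1,4,6],"rot": [0.1,-0.1,-0.38],"claw": 85},{"xyz": [-1,5,8],"rot": [0.135,-0.135,-0.51],"claw": 85},{"xyz": [-1,6,10],"rot": [0.16,-0.165,-0.62],"claw": 85},{"xyz": [-1,6,10],"rot": [0.177,-0.183,-0.686],"claw": 85},{"xyz": [-1,6,10],"rot": [0.177,-0.183,-0.686],"claw": 85},{"xyz": [-1,6,10],"rot": [0.177,-0.183,-0.686],"claw": 85},{"xyz": [-1,6,10],"rot": [0.177,-0.183,-0.686],"claw": 85},{"xyz": [-1,6,10],"rot": [0.177,-0.183,-0.686],"claw": 85}]}}

```text
time: 9.15
ee_pos: [466.8, -105.7, 180.0]
tool_rot: [0.701, 0.714, 0.001, 0.0]
ft_force: [0.4, -0.4, 1.0]
opening: 85.0
finger_force: 0.0
```

Run:
```python
from h import *
im,d,P=cloud("wrist"); cv2.imwrite("pics/w5.png",im)
Q=P.reshape(-1,3); Q=Q[(Q[:,2]>100)&(Q[:,2]<126)&(abs(Q[:,0]-467)<60)&(abs(Q[:,1]+90)<50)]
print(len(Q),cv2.minAreaRect(Q[:,:2].astype(np.float32)),np.percentile(Q,[1,99],axis=0).round(1))
I=Q[(abs(Q[:,0]-467)<27)&(abs(Q[:,1]+90)<25)]
print(np.linalg.lstsq(np.c_[I[:,:2]-[467,-90],np.ones(len(I))],I[:,2],rcond=None)[0].round(3))
go([467.5,-106,96],91.4,0)
```

```text
7806 ((467.2679138183594, -86.69390106201172), (63.5482177734375, 61.90100860595703), 0.7213771939277649) [[ 436.6 -116.6  107. ]
 [ 497.8  -56.3  120.7]]
[ 5.00000e-03 -1.84000e-01  1.15883e+02]
t 9.2 at [ 466.8 -105.6  180. ] f [ 0.1 -0.7  0.5] open 85.15758497574977
shift [-0.5  0.5 84. ] rot [ 0.002 -0.002 -0.006]
```

View pics/w5.png

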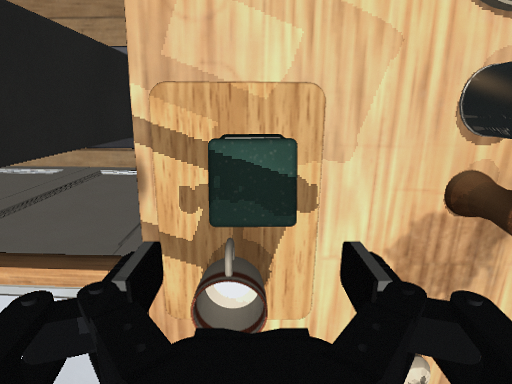

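The wrist view confirms the hinge barrel at (252,136) on the +y edge and the mug clear at (232,290). I'll descend and grip along x.

>>> {"method": "arm_command", "body": {"motion": [{"xyz": [0,0,6],"rot": [0,0,0],"claw": 85},{"xyz": [0,0,20],"rot": [0,0,0],"claw": 85},{"xyz": [0,0,36],"rot": [0,0,0],"claw": 85},{"xyz": [0,0,52],"rot": [0,0,0],"claw": 85},{"xyz": [0,0,66],"rot": [0,0,0],"claw": 85},{"xyz": [0,0,77],"rot": [0,0,0],"claw": 85},{"xyz": [0,0,84],"rot": [0,0,0],"claw": 85},{"xyz": [0,0,84],"rot": [0,0,0],"claw": 78},{"xyz": [0,0,84],"rot": [0,0,0],"claw": 74},{"xyz": [0,0,84],"rot": [0,0,0],"claw": 71}]}}

```text
time: 10.2
ee_pos: [467.7, -105.5, 96.7]
tool_rot: [0.7, 0.714, 0.001, 0.001]
ft_force: [-0.0, 0.9, 0.3]
opening: 70.9
finger_force: 0.0
```

>>> {"method": "arm_command", "body": {"motion": [{"xyz": [0,0,0],"rot": [0,0,0],"claw": 69},{"xyz": [0,0,0],"rot": [0,0,0],"claw": 67},{"xyz": [0,0,0],"rot": [0,0,0],"claw": 65},{"xyz": [0,0,0],"rot": [0,0,0],"claw": 62},{"xyz": [0,0,0],"rot": [0,0,0],"claw": 58},{"xyz": [0,0,0],"rot": [0,0,0],"claw": 58},{"xyz": [0,0,0],"rot": [0,0,0],"claw": 58},{"xyz": [0,0,0],"rot": [0,0,0],"claw": 58},{"xyz": [0,0,0],"rot": [0,0,0],"claw": 58},{"xyz": [0,0,0],"rot": [0,0,0],"claw": 58}], "squeeze": 30}}

```text
time: 11.2
ee_pos: [467.5, -105.4, 96.3]
tool_rot: [0.7, 0.714, 0.001, 0.0]
ft_force: [2.4, -1.5, 5.7]
opening: 62.8
finger_force: 33.5
```

Run:
```python
from h import *
go([467.5,-106,96],91.4,0)
Rm=R.from_quat(arm.state()["tool_rot"]).as_matrix(); y=np.radians(1.4); u=np.array([-np.sin(y),np.cos(y),0])
a0=10.4; ar=np.radians(a0); v=np.array([-48*np.cos(ar)+9*np.sin(ar),48*np.sin(ar)+9*np.cos(ar)])
def off(a):
    a=np.radians(a-a0); c,s=np.cos(a),np.sin(a)
    w=np.array([[c,s],[-s,c]])@v-v
    return Rm.T@(w[0]*u+[0,0,w[1]])
for a,b in((a0,40),(40,72),(72,102)):
    print([ (off(a+(b-a)*k/10)-off(a)).round(1).tolist() for k in range(1,11)])
```

```text
t 11.2 at [ 467.5 -105.4   96.3] f [ 2.4 -1.5  5.7] open 62.789386415990386
shift [-0.6 -0.   0.3] rot [ 0.002 -0.001 -0.005]
[[1.0, 0.0, -2.3], [2.1, 0.0, -4.6], [3.3, 0.0, -6.8], [4.6, 0.0, -9.0], [6.0, -0.0, -11.1], [7.5, -0.0, -13.1], [9.2, -0.0, -15.0], [10.9, -0.0, -16.8], [12.7, -0.0, -18.6], [14.6, -0.0, -20.2]]
[[2.2, -0.0, -1.7], [4.4, -0.0, -3.2], [6.7, -0.0, -4.6], [9.1, -0.0, -5.9], [11.6, -0.0, -7.1], [14.1, -0.0, -8.1], [16.7, -0.1, -8.9], [19.4, -0.1, -9.7], [22.0, -0.1, -10.2], [24.7, -0.1, -10.7]]
[[2.5, -0.0, -0.3], [5.1, -0.0, -0.4], [7.7, -0.0, -0.4], [10.2, -0.0, -0.2], [12.7, -0.1, 0.0], [15.3, -0.1, 0.4], [17.8, -0.1, 1.0], [20.2, -0.1, 1.7], [22.7, -0.1, 2.5], [25.1, -0.1, 3.4]]
```

>>> {"method": "arm_command", "body": {"motion": [{"xyz": [1.0,0,-2.3],"rot": [0,0,0],"claw": 58},{"xyz": [2.1,0,-4.6],"rot": [0,0,0],"claw": 58},{"xyz": [3.3,0,-6.8],"rot": [0,0,0],"claw": 58},{"xyz": [4.6,0,-9],"rot": [0,0,0],"claw": 58},{"xyz": [6,0,-11.1],"rot": [0,0,0],"claw": 58},{"xyz": [7.5,0,-13.1],"rot": [0,0,0],"claw": 58},{"xyz": [9.2,0,-15],"rot": [0,0,0],"claw": 58},{"xyz": [10.9,0,-16.8],"rot": [0,0,0],"claw": 58},{"xyz": [12.7,0,-18.6],"rot": [0,0,0],"claw": 58},{"xyz": [14.6,0,-20.2],"rot": [0,0,0],"claw": 58}], "squeeze": 30}}

```text
time: 12.2
ee_pos: [467.0, -90.5, 115.0]
tool_rot: [0.7, 0.714, 0.001, 0.0]
ft_force: [10.2, -0.8, -8.8]
opening: 62.8
finger_force: 35.1
```

Still gripped, with moderate forces, so I'll continue.

>>> {"method": "arm_command", "body": {"motion": [{"xyz": [2.2,0,-1.7],"rot": [0,0,0],"claw": 58},{"xyz": [4.4,0,-3.2],"rot": [0,0,0],"claw": 58},{"xyz": [6.7,0,-4.6],"rot": [0,0,0],"claw": 58},{"xyz": [9.1,0,-5.9],"rot": [0,0,0],"claw": 58},{"xyz": [11.6,0,-7.1],"rot": [0,0,0],"claw": 58},{"xyz": [14.1,0,-8.1],"rot": [0,0,0],"claw": 58},{"xyz": [16.7,0,-8.9],"rot": [0,0,0],"claw": 58},{"xyz": [19.4,0,-9.7],"rot": [0,0,0],"claw": 58},{"xyz": [22,0,-10.2],"rot": [0,0,0],"claw": 58},{"xyz": [24.7,0,-10.7],"rot": [0,0,0],"claw": 58}]}}

```text
time: 13.2
ee_pos: [466.6, -66.8, 126.5]
tool_rot: [0.7, 0.714, 0.001, 0.001]
ft_force: [7.1, -3.9, -2.8]
opening: 62.5
finger_force: 33.6
```

Run:
```python
from h import *
s,_,_=cloud("side"); c,_,_=cloud("scene")
cv2.imwrite("pics/a.png",np.hstack([cv2.resize(s[130:205,200:300],(400,300),interpolation=2),cv2.resize(c[120:195,240:340],(400,300),interpolation=2)]))
go([467.5,-106,96],91.4,0)
```

```text
t 13.3 at [466.6 -66.5 126.5] f [ 5.7 -3.7 -2.4] open 62.55754908435579
shift [-39.5   0.1  30.5] rot [ 0.002 -0.    -0.005]
```

View pics/a.png

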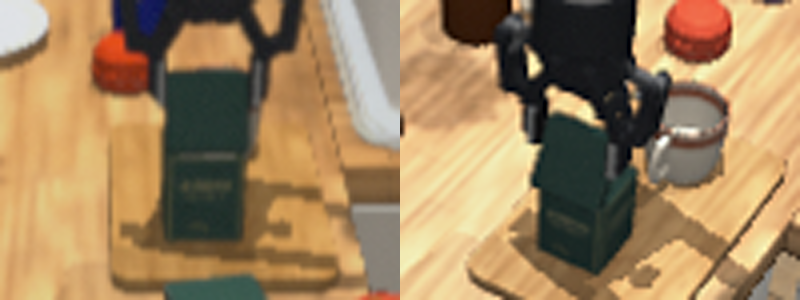

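The lid is between the pads and well up (side crop (205,110)). Now the last stretch, pressing slightly past 100 degrees.

>>> {"method": "arm_command", "body": {"motion": [{"xyz": [3,0,-0.3],"rot": [0,0,0],"claw": 58},{"xyz": [6,0,-0.4],"rot": [0,0,0],"claw": 58},{"xyz": [9,0,-0.3],"rot": [0,0,0],"claw": 58},{"xyz": [12,0,0],"rot": [0,0,0],"claw": 58},{"xyz": [15,0,0.4],"rot": [0,0,0],"claw": 58},{"xyz": [18,0,1],"rot": [0,0,0],"claw": 58},{"xyz": [20.5,0,1.8],"rot": [0,0,0],"claw": 58},{"xyz": [23,0,2.6],"rot": [0,0,0],"claw": 58},{"xyz": [25,0,3.4],"rot": [0,0,0],"claw": 58},{"xyz": [26,0,3.7],"rot": [0,0,0],"claw": 58}]}}

```text
time: 14.3
ee_pos: [466.2, -40.9, 124.0]
tool_rot: [0.7, 0.714, 0.001, 0.001]
ft_force: [2.1, -4.7, 9.7]
opening: 62.6
finger_force: 31.7
```

```bash
cat > lid.py <<'E'
from h import *
for n in ("side","scene","wrist"):
    im,d,p=cloud(n); Q=p.reshape(-1,3); g=im.reshape(-1,3).astype(int)
    k=(Q[:,2]>112)&(Q[:,2]<150)&(abs(Q[:,0]-467)<24)&(Q[:,1]>-100)&(Q[:,1]<-20)&(g[:,1]>=g[:,2]+8)
    Q=Q[k]
    if len(Q)>20:
        c=np.linalg.lstsq(np.c_[Q[:,2]-130,np.ones(len(Q))],Q[:,1],rcond=None)[0]; r=Q[:,1]-c[0]*(Q[:,2]-130)-c[1]
        print(n,len(Q),"angle",90+np.degrees(np.arctan(c[0])),c,r.std(),"zmax",Q[:,2].max())
go([467.5,-106,96],91.4,0)
E
python3 lid.py
```

```text
side 209 angle 82.46760597593449 [ -0.13222772 -47.28036235] 2.6805057172497997 zmax 149.73762139134817
scene 139 angle 82.38670038715225 [ -0.13366475 -46.59145233] 1.7275199589422514 zmax 149.83139228232176
wrist 4311 angle 81.84397545491422 [ -0.14331883 -46.61149757] 0.5240431044850355 zmax 149.99750138174008
t 14.45 at [466.2 -40.9 124.1] f [ 1.2 -3.4  8. ] open 62.446275446774706
shift [-65.1  -0.1  28.1] rot [ 0.003  0.    -0.005]
```

The lid is at 82 degrees; the pads slid ahead of it. I'll let go, rise, come round in front with closed fingers, and push the lid to its stop from inside.

>>> {"method": "arm_command", "body": {"motion": [{"xyz": [0,0,0],"rot": [0,0,0],"claw": 85},{"xyz": [0,0,0],"rot": [0,0,0],"claw": 85},{"xyz": [0,0,0],"rot": [0,0,0],"claw": 85},{"xyz": [0,0,-10],"rot": [0,0,0],"claw": 85},{"xyz": [0,0,-30],"rot": [0,0,0],"claw": 85},{"xyz": [0,0,-55],"rot": [0,0,0],"claw": 85},{"xyz": [-4,0,-72],"rot": [0,0,0],"claw": 85},{"xyz": [-20,0,-76],"rot": [0,0,0],"claw": 85},{"xyz": [-42,0,-76],"rot": [0,0,0],"claw": 60},{"xyz": [-60,0,-76],"rot": [0,0,0],"claw": 30}]}}

```text
time: 15.45
ee_pos: [467.0, -100.9, 200.2]
tool_rot: [0.7, 0.714, 0.001, 0.0]
ft_force: [1.1, 0.7, -0.4]
opening: 58.6
finger_force: 0.0
```

>>> {"method": "arm_command", "body": {"motion": [{"xyz": [-5,0,0],"rot": [0,0,0],"claw": 0},{"xyz": [-5,0,0],"rot": [0,0,0],"claw": 0},{"xyz": [-5,0,0],"rot": [0,0,0],"claw": 0},{"xyz": [-5,0,0],"rot": [0,0,0],"claw": 0},{"xyz": [-5,0,8],"rot": [0,0,0],"claw": 0},{"xyz": [-5,0,22],"rot": [0,0,0],"claw": 0},{"xyz": [-5,0,40],"rot": [0,0,0],"claw": 0},{"xyz": [-5,0,54],"rot": [0,0,0],"claw": 0},{"xyz": [-5,0,62],"rot": [0,0,0],"claw": 0},{"xyz": [-5,0,65],"rot": [0,0,0],"claw": 0}]}}

```text
time: 16.45
ee_pos: [466.1, -104.7, 132.5]
tool_rot: [0.7, 0.714, 0.001, -0.001]
ft_force: [-1.0, 0.2, 0.1]
opening: -0.3
finger_force: 0.0
```

```bash
python3 lid.py
```

```text
side 209 angle 76.99009839370669 [ -0.23105023 -47.76189202] 5.727772021975766 zmax 149.4773235126827
scene 144 angle 81.17837820620194 [ -0.15519462 -46.78797705] 1.6496432134770387 zmax 149.87503136311568
wrist 1895 angle 81.1272014619187 [ -0.15610946 -46.7121422 ] 1.5285788835692897 zmax 149.99392873755687
t 16.6 at [ 467.2 -105.1  134.3] f [ 0.4 -0.5 -0.3] open -0.1738904360794059
shift [-1.   0.3 38.3] rot [ 0.002 -0.001 -0.005]
```

>>> {"method": "arm_command", "body": {"motion": [{"xyz": [8,0,0],"rot": [0,0,0],"claw": 0},{"xyz": [18,0,0],"rot": [0,0,0],"claw": 0},{"xyz": [24,0,0],"rot": [0,0,0],"claw": 0},{"xyz": [27,0,0],"rot": [0,0,0],"claw": 0},{"xyz": [30,0,0],"rot": [0,0,0],"claw": 0},{"xyz": [33,0,0],"rot": [0,0,0],"claw": 0},{"xyz": [35,0,0],"rot": [0,0,0],"claw": 0},{"xyz": [37,0,0],"rot": [0,0,0],"claw": 0},{"xyz": [39,0,0],"rot": [0,0,0],"claw": 0},{"xyz": [40,0,0],"rot": [0,0,0],"claw": 0}]}}

```text
time: 17.6
ee_pos: [466.1, -64.9, 134.0]
tool_rot: [0.7, 0.714, 0.001, -0.0]
ft_force: [-0.0, -0.8, -1.2]
opening: -0.4
finger_force: 0.2
```

```bash
python3 lid.py
```

```text
side 181 angle 97.27220611653016 [  0.12760993 -36.94513736] 2.3580813673811565 zmax 149.4729764229137
scene 106 angle 97.45059357216634 [  0.13077535 -36.99849922] 1.075720833923173 zmax 149.95193089763757
wrist 640 angle 95.35258956304331 [  0.09369303 -36.24556188] 1.6505681356647544 zmax 149.99562722488014
t 17.75 at [466.1 -64.9 134.1] f [ 0.3 -1.   0.1] open 0.011469622138603353
shift [-41.2   0.5  38. ] rot [ 0.001 -0.002 -0.005]
```

About 97 degrees. I'll push on gently in 0.5 mm steps and look for the stop in the force.

>>> {"method": "arm_command", "body": {"motion": [{"xyz": [0.5,0,0],"rot": [0,0,0],"claw": 0},{"xyz": [1,0,0],"rot": [0,0,0],"claw": 0},{"xyz": [1.5,0,0],"rot": [0,0,0],"claw": 0},{"xyz": [2,0,0],"rot": [0,0,0],"claw": 0},{"xyz": [2.3,0,0],"rot": [0,0,0],"claw": 0},{"xyz": [2.6,0,0],"rot": [0,0,0],"claw": 0},{"xyz": [2.8,0,0],"rot": [0,0,0],"claw": 0},{"xyz": [3,0,0],"rot": [0,0,0],"claw": 0},{"xyz": [3,0,0],"rot": [0,0,0],"claw": 0},{"xyz": [3,0,0],"rot": [0,0,0],"claw": 0}]}}

```text
time: 18.75
ee_pos: [466.1, -62.3, 134.2]
tool_rot: [0.7, 0.714, 0.001, 0.0]
ft_force: [0.2, -3.8, -1.0]
opening: -0.1
finger_force: 1.6
```

>>> {"method": "arm_command", "body": {"motion": [{"xyz": [0.3,0,0],"rot": [0,0,0],"claw": 0},{"xyz": [0.6,0,0],"rot": [0,0,0],"claw": 0},{"xyz": [0.9,0,0],"rot": [0,0,0],"claw": 0},{"xyz": [1.2,0,0],"rot": [0,0,0],"claw": 0},{"xyz": [1.4,0,0],"rot": [0,0,0],"claw": 0},{"xyz": [1.5,0,0],"rot": [0,0,0],"claw": 0},{"xyz": [1.5,0,0],"rot": [0,0,0],"claw": 0},{"xyz": [1.5,0,0],"rot": [0,0,0],"claw": 0},{"xyz": [1.5,0,0],"rot": [0,0,0],"claw": 0},{"xyz": [1.5,0,0],"rot": [0,0,0],"claw": 0}]}}

```text
time: 19.75
ee_pos: [466.1, -61.9, 134.2]
tool_rot: [0.7, 0.714, 0.0, 0.001]
ft_force: [-0.5, -9.7, -1.4]
opening: 0.0
finger_force: 4.6
```

```bash
python3 lid.py
```

```text
side 188 angle 96.44994332347608 [  0.1130507 -34.8935614] 3.225088626622502 zmax 149.98419801972534
scene 104 angle 99.4555885644991 [  0.16654588 -35.03064757] 1.2014578375065528 zmax 149.90629024970167
wrist 897 angle 95.17109908994887 [  0.09049856 -33.83464568] 2.027211041158912 zmax 149.99947029605516
t 19.9 at [466.1 -61.9 134.2] f [  0.1 -10.   -1.3] open 0.17010370795823104
shift [-44.1   0.5  38.2] rot [ 0.002  0.001 -0.005]
```

The force climbs while the position stays put, so the lid is on its stop (about 100 degrees). I'll retreat.

>>> {"method": "arm_command", "body": {"motion": [{"xyz": [-2,0,0],"rot": [0,0,0],"claw": 0},{"xyz": [-8,0,0],"rot": [0,0,0],"claw": 0},{"xyz": [-20,0,0],"rot": [0,0,0],"claw": 0},{"xyz": [-32,0,-5],"rot": [0,0,0],"claw": 0},{"xyz": [-42,0,-25],"rot": [0,0,0],"claw": 0},{"xyz": [-50,0,-55],"rot": [0,0,0],"claw": 0},{"xyz": [-55,0,-80],"rot": [0,0,0],"claw": 0},{"xyz": [-58,0,-95],"rot": [0,0,0],"claw": 0},{"xyz": [-60,0,-100],"rot": [0,0,0],"claw": 0},{"xyz": [-60,0,-100],"rot": [0,0,0],"claw": 0}]}}

```text
time: 20.9
ee_pos: [467.3, -121.1, 234.3]
tool_rot: [0.7, 0.714, 0.001, 0.0]
ft_force: [0.4, 0.2, -0.4]
opening: -0.1
finger_force: 0.0
```

```bash
python3 lid.py
python3 - <<'E'
from h import *
s,_,PS=cloud("side"); c,_,PC=cloud("scene")
for n,P in(("side",PS),("scene",PC)):
    mc=(311,153) if n=="scene" else (256,155)
    for Z in (np.load(n+".npz")["P"],P):
        M=Z[mc[1]-18:mc[1]+18,mc[0]-18:mc[0]+18].reshape(-1,3)
        M=M[(M[:,2]>60)&(M[:,2]<90)&(M[:,1]<-175)&(M[:,1]>-280)&(M[:,0]>400)&(M[:,0]<500)]
        print(n,len(M),np.median(M,0).round(1))
cv2.imwrite("pics/f.png",np.hstack([cv2.resize(s[130:250,200:300],(400,480),interpolation=2),cv2.resize(c[120:240,220:320],(400,480),interpolation=2)]))
E
```

```text
side 185 angle 96.99450487008941 [  0.12268721 -35.00443049] 2.747675855035298 zmax 149.93770862245333
scene 102 angle 98.7521673022575 [  0.15395344 -34.86563477] 1.1605324959878145 zmax 149.6938574411023
wrist 612 angle 118.90243558070573 [  0.55208512 -50.95855957] 6.411409189622637 zmax 149.99712337041206
t 21.05 at [ 466.4 -120.3  232.4] f [0.1 0.3 0.1] open -0.4445409636126222
shift [ 13.9   1.5 136.5] rot [-0.001 -0.003 -0.004]
side 139 [ 441.4 -244.7   70.2]
side 119 [ 442.3 -248.2   70.1]
scene 223 [ 444.3 -221.2   73. ]
scene 231 [ 445.1 -220.6   73.1]
```

View pics/f.png

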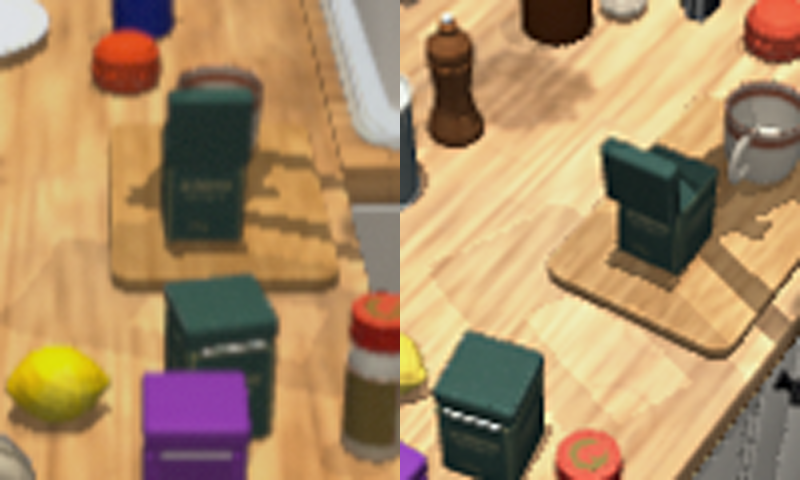

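The lid is open just past upright: its top plane lies at y=-34.9, exactly where 100 degrees puts it. The mug hasn't moved and the spare tin is closed.

```bash
python3 -c "
from station import arm
print(arm.hand_in())"
```

```text
the job is handed in; nothing more can be done
None
```

The lid of the tea tin on the board is open at its stop (about 100 degrees), the other tin is closed, the mug has not moved, and the job was handed in at about 21 s (two grips slipped, and the hinge is on the tin's left side seen from the robot, not the back).

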